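Open the sample jar in its bracing block

ROBOT

A 7-joint arm with a two-finger parallel gripper is mounted at the origin on the work surface. World frame = base frame: x ahead of the robot, y to its left, z up, the work surface at z = 0. Lengths are in m, angles in degrees, forces in N, time in s.
With the tool pointing down it reaches from about 0.425 to 0.95 m from the base axis. Payload 4.7 kg.
Tool frame: the origin (TCP) lies at the very end of the fingers, on their centre line; the grasp point (between the pads) lies r.hold_point_z behind it (r.hold_point_z is the distance from the TCP to the grasp point, in m); z points along the fingers, y is the direction in which the jaws open and shut (so a half turn about z gives the same grasp; the last joint's range is limited). The gripper opens to 85 mm and grips with 20 to 120 N. Pads are 22 mm wide; open, the fingers measure 114 mm over their backs; the gripper's body (76 mm by 85 mm) begins 54 mm behind the grasp point. The pads swing forward as they close: fully open they stand 13 mm farther back than shut.
Start: joints at [68.646, 26.849, -2.785, 87.806, 1.381, 65.374, -4.715], TCP at [0.228, -0.636, 0.231] pointing down, gripper open.
Joint ranges: [-148.3, 148.3], [-19.14, 114.17], [-79.39, 73.82], [5.75, 140.21], [-59.74, 239.74], [12.07, 113.84], [-152.46, 152.46]. Speed limits (degrees/s): [147.25, 147.25, 180, 180, 180, 180, 180].

INTERFACE

Orientations are given as [roll, pitch, yaw] about the fixed x, y, z axes, in that order (R = Rz(yaw) Ry(pitch) Rx(roll)).
In Python, from station import status, cams, ticket, finder, r gives the robot as it stands.
- The arm moves only by the tool step_arm, never from a script. Its argument "moves" is a list of rows, each an object of numbers: "tx", "ty", "tz": the shift along the tool's x, y, z in units of 0.03 m (1.0 is 0.03 m); "roll": the turn about the tool's z in units of 0.12 rad (1.0 is 0.12 rad). In form: [{"tx": .., "ty": .., "tz": .., "roll": ..}, ...]. A call has 1 to 20 rows; each row shifts and turns the commanded pose from where the row before left it, along the tool's axes as they then stand; what a row does not reach is not made up. A row lasts 1/12 s, in which the tool goes at most 41.7 mm and 7.16 degrees, less where a joint would pass 70% of its speed; a pose out of reach is approached as far as the arm can. A call with a number of a shift or a turn outside -1 to 1 is refused whole. A call with a gripper value outside its range is refused whole. "claw" is the closure, from -1 (fully open) to 1 (shut), so that 0 is half open, set as the call begins (left out, the last holds). The fingers move at their own pace and stop on an object; "force" is the grip in N (left out, the last holds). Time passes only in rows, so rows that do not move let the fingers close. It gives the time, the measured TCP pose, the force and the opening at its end, in the units of the state.
- status.sense(): the state, without advancing time (a new reading comes with each control period).
- cams.grab_frame(name): name is "scene" or "top" or "wrist"; returns the picture (384x512x3 uint8, red, green, blue); there is no depth.
- cams.camera_params(name): a dict with "fx", "fy", "cx", "cy" (pixels), "R" (3x3) and "t" (3): a world point X has camera coordinates R X + t. Camera axes: x right, y down, z forward; pixel columns grow to the right and rows downward; lengths in m; the calibration is good to about 2 mm. The wrist camera is an equidistant fisheye: a pixel r from the principal point sees the ray r / f radians off the axis. A picture is of the moment at which its call begins: read the wrist's pose just before it. camera_params takes no time and is no camera call; for the wrist camera it gives the pose at the moment of the call.
- ticket.job_done(): hands the job in, once; it reports no verdict.
Trained networks look in the newest picture that a camera, given by its name, has taken for a name from the list of things; names that differ only in an ending like _2 or _b are one class to them, and where a whole thing is asked for, a point or a joint stands for the part that bears it (a point fixed in the world has none). Each returns a list of dicts, best first, with "conf" (0 to 1); they miss things now and then, are a little off and sometimes report something else, mostly with a low value. They report only what shows in the picture. A call takes as long as a camera call. They do not tell look-alikes from the thing itself.
- finder.spot_in(target, camera): "at" ([column, row] in pixels, amid what is visible of it).
- finder.trace(target, camera): "mask" (384x512 bool, what is visible of it) and "at" ([column, row] in pixels, amid what is visible of it).
- finder.spot_point(target, camera): "at" ([column, row] in pixels: a listed point, or the origin of a listed thing).
The state is a dict: "time": time; "qpos": joint angles; "qd": joint speeds; "tau": joint torques, N m; "tcp_pos": TCP position; "tool_rot": TCP orientation; "ft_force": force on the tool from outside, world axes, zero at the start; "torque": the same for the moment, N m; "gripper_width": finger opening in m.
Only numpy, scipy, OpenCV 4.12 (cv2) and the standard library are available. Lean on these libraries where they do the work, as an engineer would, in place of code of your own. Each camera call takes 0.05 s, during which the arm holds its last target.

TASK

Stand the closed jar with the red cap fully home in the square pocket of the aluminium bracing block, so that the block keeps it from turning. Then unscrew its tight red cap anticlockwise, stop turning as soon as the lugs let go (well before they run on to the next stop at a quarter turn), lift the cap straight off and finish holding it level, a couple of centimetres above the mouth of the jar, which stays home in the block. Do not let go of the cap or put it down at the end, and leave the other things on the bench where they are.

Things in the scene. Friction and masses are not known exactly. Their poses are not given: they have to be found in the camera images.
- jar_mid (a point): The jar to open: white, square, with the RED cap; starts closed, standing on the bench. Body 60 x 60 mm, 64 mm tall, a 2 mm step-in round its underside; with cap 106 mm tall, 0.2 to 0.5 kg. This point: centre of the square body, 32 mm above its underside; z up, x and y square to its sides. May be carried by its body or its cap.
- mouth (a point): Centre of the red-capped jar's mouth, 64 mm above jar_mid, the top of a round neck of 36 mm diameter (47 mm over its lugs); hidden under the cap at first. A sprung rubber sealing disc in it rises to at most 5.5 mm above this point. While closed, the cap's lower rim is 16 mm below this point, with 16 mm of bare neck between the rim and the jar's flat shoulder.
- cap_mid (a point): The RED cap: round, ribbed, 56 mm diameter, 26 mm tall, 45 g. This point: its centre, 61 mm above jar_mid while closed; z up, x along the white stripe on top. The stripe points along the jar's x when fully closed; it starts 1 to 7 degrees anticlockwise of that. The sprung disc presses it tight: 0.2 to 0.4 N m resist turning.
- cap_rim (a point): Centre of the cap's lower rim, 13 mm below cap_mid. The cap has three lugs inside and opens ANTICLOCKWISE seen from above. Counted from fully closed the lugs let go at about 35 degrees; the cap can then be lifted straight up. It stays free to 85 degrees, where it meets the next stop; 55 to 60 is the middle. It rises at most 3 mm by itself.
- pocket (a point): Bracing block: fixed aluminium, 110 x 110 mm, 32 mm tall, with a square pocket 63 x 63 mm (1.5 mm play on each side of the jar; 4 mm lead-in chamfer), 22 mm deep. This point: centre of the pocket's mouth, level with the block's top; x, y square to its sides, z up. Jar fully home: jar_mid is 10 mm above this point. Takes the jar any of four ways round.
- jar_yellow: Bystander: a closed white jar of the same shape as the red-capped one (60 mm square, 106 mm tall) but with a YELLOW cap. Not the one to open. Origin: centre of its underside.
- spare_cap: Bystander: a loose BLUE cap lying on the bench, 56 mm diameter, 26 mm tall. Origin: centre of its underside.
- sample_tiles: Bystander: stack of coloured plastic sample tiles, 70 x 70 mm, 24 mm tall. Origin: centre of its underside.
- scraper: Bystander: hand scraper lying flat, its length along its own x axis.
- bottle: Bystander: white bottle with a blue cap, 64 mm diameter, 170 mm tall. Origin: centre of its underside.
- tin: Bystander: steel tin with a paper band, 74 mm diameter, 100 mm tall. Origin: centre of its underside.
- mallet: Bystander: hammer lying flat, its length along its own x axis.
There are look-alikes about, which are no part of the job. What is meant by the part that bears pocket is not pink or turquoise, and is the smaller of those in its own colour.

How it is judged (in metres and radians):
On the way, in this order (a step that is already met when the one before it is completed fails the run):
1. the red-capped jar stands fully home and upright in the pocket, its cap still closed (z of jar_mid in the frame of pocket below 0.0125 m and horizontal distance between jar_mid and pocket below 0.006 m and angle between jar_mid's own z axis and vertical below 0.06 rad and angle between the x axis of cap_mid and the x axis of jar_mid, either way round below 0.45 rad and z of cap_mid in the frame of jar_mid below 0.066 m), for 0.2 s.
2. the cap is turned until its lugs let go, the jar still home in the pocket (z of jar_mid in the frame of pocket below 0.0125 m and horizontal distance between jar_mid and pocket below 0.006 m and angle between jar_mid's own z axis and vertical below 0.06 rad and angle between the x axis of cap_mid and the x axis of jar_mid, either way round above 0.55 rad), for 0.1 s.
At the end, for the whole second after the job is handed in: The jar is fully home (within 2.5 mm), centred within 6 mm and upright in the pocket, not touched by the robot; the fingers hold the red cap level (within 0.25 rad), touching nothing of the jar, above the mouth within 20 mm sideways, its lower rim 11 to 58 mm above the mouth (z of jar_mid in the frame of pocket below 0.0125 m and horizontal distance between jar_mid and pocket below 0.006 m and angle between jar_mid's own z axis and vertical below 0.06 rad and z of cap_mid in the frame of jar_mid between 0.088 and 0.135 m and horizontal distance between cap_mid and jar_mid below 0.02 m and angle between cap_mid's own z axis and vertical below 0.25 rad and contact force between cap and the fingers above 1 N and contact force between cap and jar below 0.1 N and contact force between jar and the arm below 0.5 N and contact force between jar and the fingers below 0.5 N); the arm keeps its last pose, push and grip.
It fails at once if the cap is turned on past the free range (over 77 degrees from closed) (angle between the x axis of cap_mid and the x axis of jar_mid, either way round above 1.35 rad).
It fails at once if the jar is tipped over (angle between jar_mid's own z axis and vertical above 0.5 rad).
It fails at once if one of the other things on the bench is moved more than 30 mm (distance of any of jar_yellow, spare_cap, sample_tiles, scraper, bottle, tin, mallet from where it was at the start of the episode above 0.03 m).
It also fails if it takes over 42 s, if anything falls off the work surface, if the arm or the gripper's body presses on something with over 40 N, if the wrist force passes 120 N, or if a joint passes its speed limit or range.

## Working session

There is one attempt and no reset: what is moved stays moved. The work goes in short steps, Python scripts to look and compute and a tool call to move; the robot and the scene stay as the last step left them, time stands still between calls to the robot, and variables do not carry over. Pictures are saved under pics/ and viewed, and the job is handed in when it is done.

Besides the shell and the picture viewer there is one more tool, called after ">>>" by a JSON object that holds its "op" and its "data". step_arm: Moves the arm, as the interface text tells. Its arguments: {"type":"object","properties":{"moves":{"type":"array"},"claw":{"type":"number"},"force":{"type":"number"}},"required":["moves"]}

```bash
ls; mkdir -p pics
cat > h.py <<'E'
import numpy as np,cv2
from station import status,cams,ticket,finder,r
def save(n,im,sc=1):
    im=cv2.resize(im,None,fx=sc,fy=sc,interpolation=cv2.INTER_CUBIC) if sc!=1 else im
    cv2.imwrite('pics/'+n+'.png',im[:,:,::-1])
def ray(cam,uv,P=None):
    P=P or cams.camera_params(cam); R=np.array(P['R']);t=np.array(P['t'])
    x=(uv[0]-P['cx'])/P['fx'];y=(uv[1]-P['cy'])/P['fy']
    if cam=='wrist':
        th=np.hypot(x,y); s=np.sin(th)/max(th,1e-9); d=np.array([x*s,y*s,np.cos(th)])
    else: d=np.array([x,y,1.])
    d=R.T@d; return -R.T@t,d/np.linalg.norm(d)
def atz(cam,uv,z,P=None):
    c,d=ray(cam,uv,P); return c+d*(z-c[2])/d[2]
def tri(rs):
    A=0;b=0
    for c,d in rs:
        M=np.eye(3)-np.outer(d,d);A=A+M;b=b+M@c
    p=np.linalg.solve(A,b); return p,[float(np.linalg.norm((np.eye(3)-np.outer(d,d))@(p-c))) for c,d in rs]
def proj(cam,X,P=None):
    P=P or cams.camera_params(cam);q=np.array(P['R'])@X+P['t']
    if cam=='wrist':
        rr=np.hypot(q[0],q[1]);th=np.arctan2(rr,q[2]);return np.array([P['cx']+P['fx']*th*q[0]/rr,P['cy']+P['fy']*th*q[1]/rr])
    return np.array([P['cx']+P['fx']*q[0]/q[2],P['cy']+P['fy']*q[1]/q[2]])
E
python3 - <<'E'
from h import *
print(status.sense(),r.hold_point_z)
for c in ['scene','top','wrist']:
    save('a_'+c,cams.grab_frame(c),1.5)
    print(c,cams.camera_params(c))
    for t in ['jar_mid','cap_mid','pocket']:
        print(t,[(np.round(d['at'],1),round(d['conf'],2)) for d in finder.spot_point(t,c)][:5])
E
```

```text
pics
{'time': 0.0, 'qpos': array([68.64363049, 26.89702709, -2.78177849, 87.87450768,  1.37998162,
       65.37555395, -4.71468607]), 'qd': array([ 0.02354126,  0.07203287,  0.01887488,  0.02673397,  0.00784073,
       -0.04230614, -0.00421539]), 'tau': array([ 8.16329532e-06, -5.10302532e+01, -4.66695498e-02, -2.37710720e+01,
        1.06170407e-02,  7.56974303e-03,  1.81610567e-07]), 'tcp_pos': array([ 0.22733339, -0.63493608,  0.23025878]), 'tool_rot': array([-1.79886517e+02,  4.61319530e-03,  1.97005118e+01]), 'ft_force': array([ 0.03329814,  0.24753512, -0.07965981]), 'torque': array([ 0.01729596,  0.01803829, -0.00398846]), 'gripper_width': 0.08539690594577158} 0.0187
scene {'fx': 487.8796366126955, 'fy': 487.8796366126955, 'cx': 253.89845697066602, 'cy': 195.96106456840522, 'R': array([[ 0.64238977,  0.7662497 ,  0.01402804],
       [ 0.56296383, -0.45938583, -0.68704904],
       [-0.52000684,  0.44925055, -0.72647562]]), 't': array([-0.31758737, -0.20925391,  1.7950891 ])}
jar_mid [(array([280.3, 205.3]), 0.58)]
cap_mid [(array([278.8, 194.1]), 0.69)]
pocket [(array([230.1, 2
[... 366 characters left out ...]
t': array([0.01331549, 0.5193555 , 1.55310546])}
jar_mid [(array([226.8, 194.8]), 0.42)]
cap_mid [(array([229.8, 190.1]), 0.77), (array([359.9, 163.8]), 0.33)]
pocket [(array([297.5, 260.5]), 0.85), (array([230.7, 252.6]), 0.84), (array([376.7, 287.8]), 0.82), (array([279.9, 195.3]), 0.73)]
wrist {'fx': 297.3186396354542, 'fy': 297.3186396354542, 'cx': 260.2784820712328, 'cy': 192.07030910672967, 'R': array([[ 3.37722660e-01, -9.41245666e-01,  2.06923660e-05],
       [-8.96845302e-01, -3.21784962e-01,  3.03517616e-01],
       [-2.85677982e-01, -1.02523335e-01, -9.52825827e-01]]), 't': array([-0.67519628, -0.04102413,  0.37946035])}
jar_mid []
cap_mid []
pocket [(array([ 68.5, 124.4]), 0.76)]
```

View pics/a_scene.png

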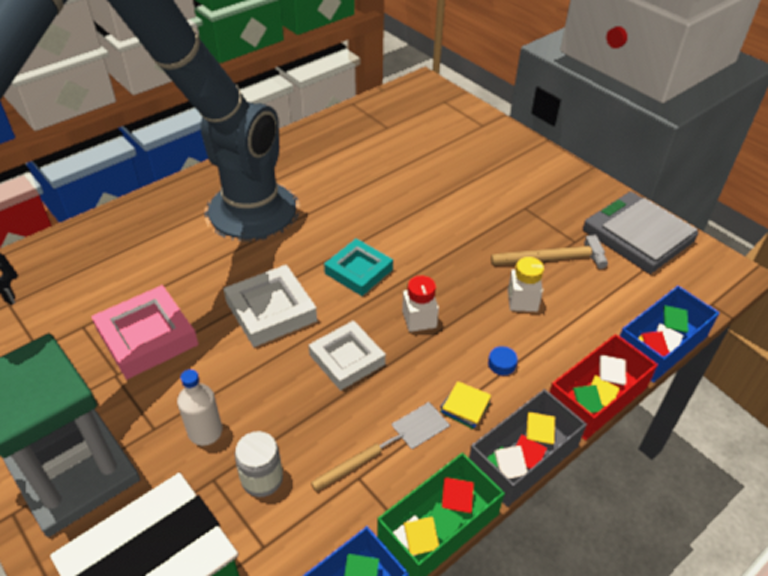

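View pics/a_top.png

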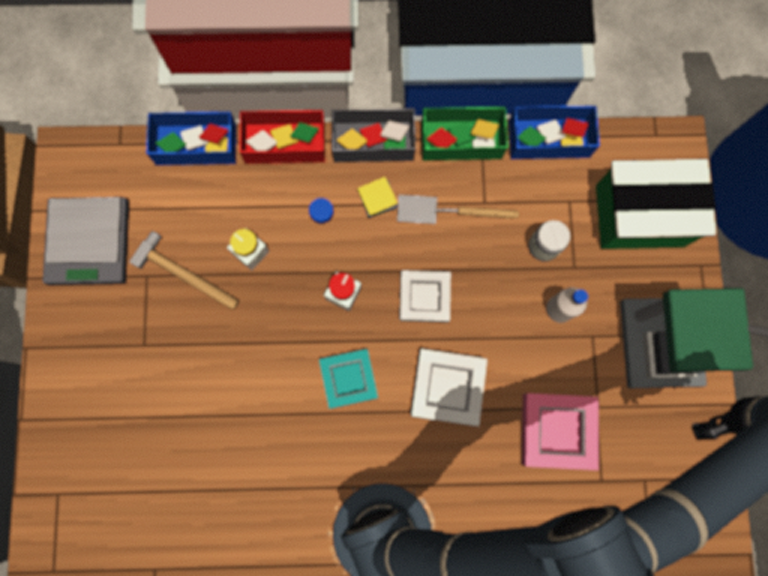

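View pics/a_wrist.png

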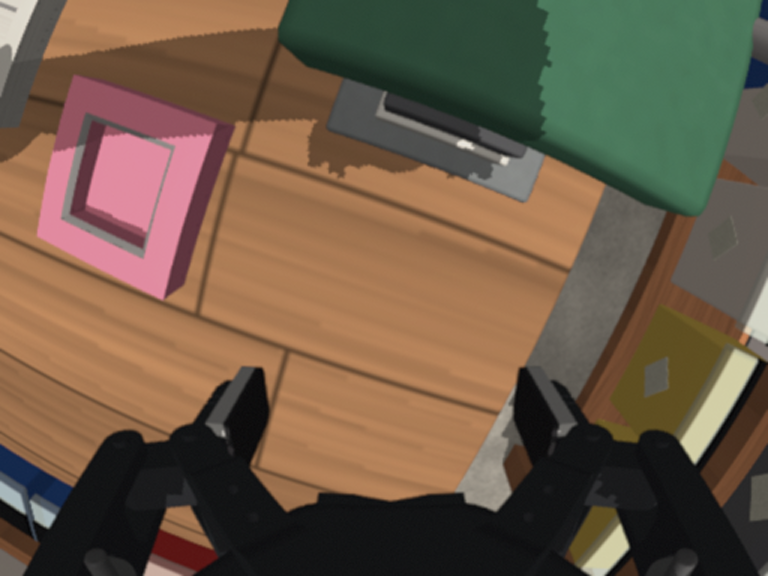

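The pocket could be any of four blocks (top view, raw pixels): pink (377,288), turquoise (231,253), large white (298,260) and small white (280,195). By the description it's the small white one. For the jar, the candidates are red-capped (229,190) and yellow-capped (163,162), and I need the red one. Next I'll measure both and check close crops.

Run:
```python
from h import *
S=lambda c,uv:ray(c,uv)
print('pocket',tri([S('scene',(230.1,231.3)),S('top',(279.9,195.3))]))
print('bigwhite',tri([S('scene',(177.1,195.7)),S('top',(297.5,260.5))]))
print('cap',tri([S('scene',(278.8,194.1)),S('top',(229.8,190.1))]))
print('jar',tri([S('scene',(280.3,205.3)),S('top',(226.8,194.8))]))
t=cams.grab_frame('top');s=cams.grab_frame('scene')
a=cv2.resize(t[160:240,200:320],None,fx=6,fy=6,interpolation=cv2.INTER_CUBIC);save('b_top',a)
for n,c in [('jar_yellow','top'),('spare_cap','top'),('scraper','top'),('tin','top'),('bottle','top'),('sample_tiles','top'),('mallet','top')]:
    d=finder.spot_in(n,c); print(n,[ (np.round(x['at']),np.round(atz(c,x['at'],0.02),3)) for x in d[:2]])
b=cv2.resize(s[170:270,190:310],None,fx=6,fy=6,interpolation=cv2.INTER_CUBIC);save('b_scene',b)
```

```text
pocket (array([ 0.51562044, -0.1030616 ,  0.03422247]), [0.006183254317518798, 0.006183254317518859])
bigwhite (array([ 0.29865116, -0.14993111,  0.04176271]), [0.002678733170512873, 0.002678733170512788])
cap (array([0.5289921 , 0.06845865, 0.09138993]), [0.00020874072044837987, 0.00020874072044841816])
jar (array([0.52570779, 0.08110957, 0.02904498]), [0.0005012466115303244, 0.0005012466115302893])
jar_yellow [(array([164., 166.]), array([0.632, 0.295, 0.02 ]))]
spare_cap [(array([216., 143.]), array([0.71 , 0.117, 0.02 ]))]
scraper [(array([282., 138.]), array([ 0.722, -0.114,  0.02 ])), (array([228., 190.]), array([0.544, 0.076, 0.02 ]))]
tin [(array([366., 162.]), array([ 0.632, -0.4  ,  0.02 ])), (array([283., 140.]), array([ 0.716, -0.115,  0.02 ]))]
bottle [(array([374., 203.]), array([ 0.487, -0.417,  0.02 ]))]
sample_tiles [(array([253., 133.]), array([ 0.744, -0.013,  0.02 ]))]
mallet [(array([118., 179.]), array([0.589, 0.451, 0.02 ])), (array([284., 197.]), array([ 0.514, -0.112,  0.02 ]))]
```

View pics/b_top.png

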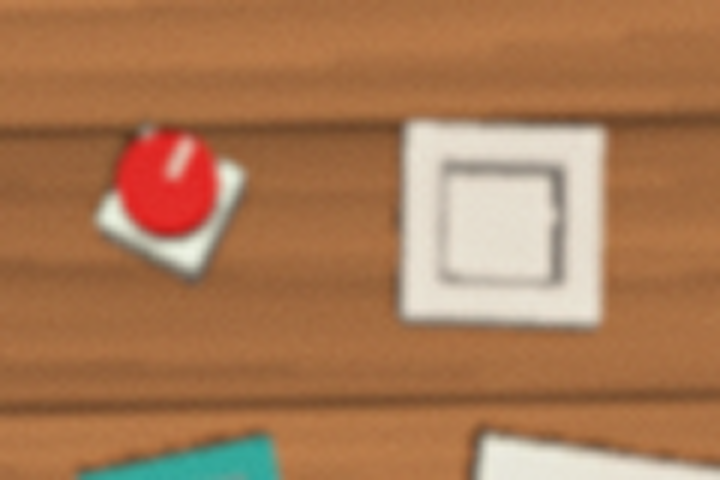

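View pics/b_scene.png

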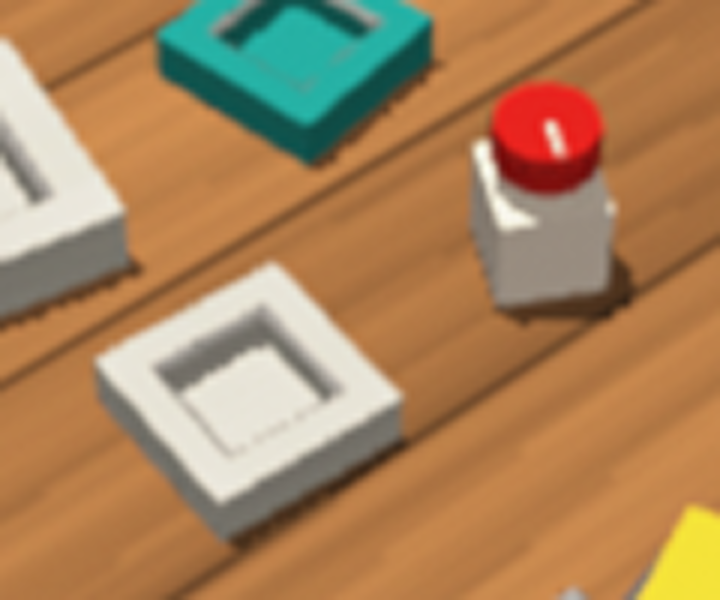

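The crops show the red-capped jar (cap at raw top pixel 228,190) and the small off-white block (centre about 283.6,197.2 by its corners). The network was about 4 px off on the block, so I'll use its corners. First I'll move clear of the green press towards the middle.

>>> {"op": "step_arm", "data": {"moves": [{"tx":0.337,"ty":-0.94},{"tx":0.337,"ty":-0.94},{"tx":0.337,"ty":-0.94},{"tx":0.337,"ty":-0.94},{"tx":0.337,"ty":-0.94},{"tx":0.667,"ty":-0.7},{"tx":0.667,"ty":-0.7},{"tx":0.667,"ty":-0.7},{"tx":0.667,"ty":-0.7},{"tx":0.667,"ty":-0.7},{"tx":0.667,"ty":-0.7},{"tx":0.667,"ty":-0.7}], "claw": -1}}

```text
schema error: expected keys tx, ty, tz, roll
```

>>> {"op": "step_arm", "data": {"moves": [{"tx":0.337,"ty":-0.94,"tz":0,"roll":0},{"tx":0.337,"ty":-0.94,"tz":0,"roll":0},{"tx":0.337,"ty":-0.94,"tz":0,"roll":0},{"tx":0.337,"ty":-0.94,"tz":0,"roll":0},{"tx":0.337,"ty":-0.94,"tz":0,"roll":0},{"tx":0.667,"ty":-0.7,"tz":0,"roll":0},{"tx":0.667,"ty":-0.7,"tz":0,"roll":0},{"tx":0.667,"ty":-0.7,"tz":0,"roll":0},{"tx":0.667,"ty":-0.7,"tz":0,"roll":0},{"tx":0.667,"ty":-0.7,"tz":0,"roll":0},{"tx":0.667,"ty":-0.7,"tz":0,"roll":0},{"tx":0.667,"ty":-0.7,"tz":0,"roll":0}], "claw": -1}}

```text
time: 2.05
tcp_pos: [0.3104, -0.2988, 0.2316]
tool_rot: [179.9, -0.0, 19.7]
ft_force: [0.7, -0.4, -0.6]
gripper_width: 0.0853
```

>>> {"op": "step_arm", "data": {"moves": [{"tx":0.778,"ty":-0.607,"tz":0,"roll":0},{"tx":0.778,"ty":-0.607,"tz":0,"roll":0},{"tx":0.778,"ty":-0.607,"tz":0,"roll":0},{"tx":0.778,"ty":-0.607,"tz":0,"roll":0},{"tx":0.778,"ty":-0.607,"tz":0,"roll":0},{"tx":0.778,"ty":-0.607,"tz":0,"roll":0},{"tx":0.778,"ty":-0.607,"tz":0,"roll":0},{"tx":0.778,"ty":-0.607,"tz":0,"roll":0},{"tx":0.778,"ty":-0.607,"tz":0,"roll":0},{"tx":0.778,"ty":-0.607,"tz":0,"roll":0},{"tx":0.778,"ty":-0.607,"tz":0,"roll":0},{"tx":0.778,"ty":-0.607,"tz":0,"roll":0},{"tx":0,"ty":0,"tz":0,"roll":-0.905},{"tx":0,"ty":0,"tz":0,"roll":-0.905},{"tx":0,"ty":0,"tz":0,"roll":-0.905},{"tx":0,"ty":0,"tz":0,"roll":-0.905},{"tx":0,"ty":0,"tz":0,"roll":-0.905},{"tx":0,"ty":0,"tz":0,"roll":-0.905},{"tx":0,"ty":0,"tz":0,"roll":0}]}}

```text
time: 3.63
tcp_pos: [0.5, -0.0, 0.2314]
tool_rot: [180.0, -0.0, 57.1]
ft_force: [0.3, -0.1, -0.9]
gripper_width: 0.0853
```

Run:
```python
from h import *
s=status.sense();print(np.round(s['tcp_pos'],4),np.round(s['tool_rot'],2),np.round(s['qpos'],1))
P=cams.camera_params('wrist');im=cams.grab_frame('wrist');cv2.imwrite('pics/c_raw.png',im);np.savez('c.npz',im=im,**P)
save('c_wrist',im,1.5)
for t in ['jar_mid','cap_mid','pocket']:
    print(t,[(np.round(d['at'],1),round(d['conf'],2)) for d in finder.spot_point(t,'wrist')][:5])
print(s['time'])
```

```text
[ 0.5    -0.      0.2314] [ 1.7999e+02 -1.0000e-02  5.7120e+01] [ 26.9  13.9 -37.  109.5   9.7  59.6 -47.1]
jar_mid []
cap_mid [(array([235.8, 100.7]), 0.84)]
pocket [(array([314.7, 228.1]), 0.95), (array([206.1, 327.2]), 0.63), (array([122.9, 195.5]), 0.58)]
3.6333
```

View pics/c_wrist.png

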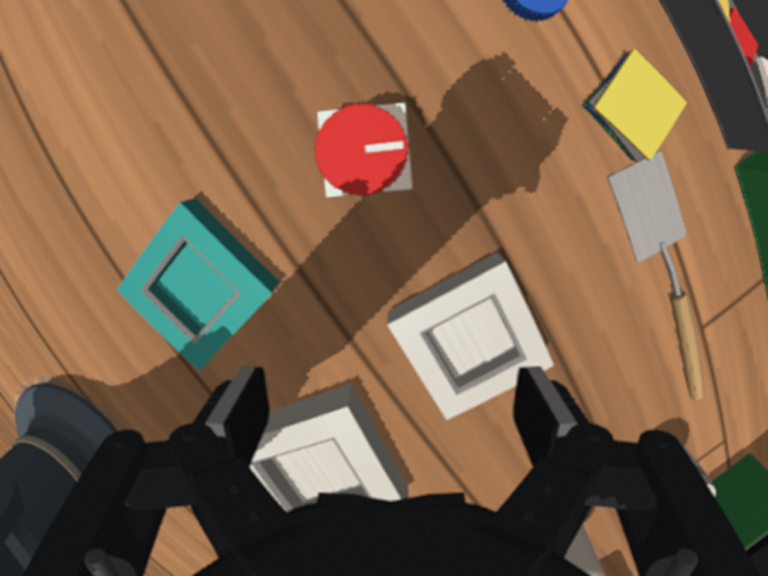

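The picture shows the red cap at raw (241,99), the small white block's pocket near (315,225), turquoise at (123,195) and the large white block at (206,327). I'll take a second wrist view from another place and get the corners from both.

>>> {"op": "step_arm", "data": {"moves": [{"tx":-0.6,"ty":0.6,"tz":-0.5,"roll":0},{"tx":-0.6,"ty":0.6,"tz":-0.5,"roll":0},{"tx":-0.6,"ty":0.6,"tz":-0.5,"roll":0},{"tx":0,"ty":0,"tz":0,"roll":0},{"tx":0,"ty":0,"tz":0,"roll":0}]}}

```text
time: 4.25
tcp_pos: [0.5164, -0.0762, 0.2769]
tool_rot: [179.9, -0.0, 56.8]
ft_force: [-0.2, 0.5, -0.6]
gripper_width: 0.0855
```

Run:
```python
from h import *
s=status.sense();print(np.round(s['tcp_pos'],4),np.round(s['tool_rot'],2))
P=cams.camera_params('wrist');im=cams.grab_frame('wrist');np.savez('d.npz',im=im,**P)
for t in ['cap_mid','pocket']:
    print(t,[(np.round(d['at'],1),round(d['conf'],2)) for d in finder.spot_point(t,'wrist')][:5])
def grid(n,im,x0,y0,w,h,k):
    a=cv2.resize(im[y0:y0+h,x0:x0+w],None,fx=k,fy=k,interpolation=cv2.INTER_CUBIC)
    for v in range((x0+19)//20*20,x0+w,20): cv2.putText(a,str(v),((v-x0)*k,10),0,.35,(0,0,255));cv2.line(a,((v-x0)*k,0),((v-x0)*k,h*k),(0,0,255),1) if 0 else cv2.line(a,((v-x0)*k,12),((v-x0)*k,20),(0,0,255),1)
    for v in range((y0+19)//20*20,y0+h,20): cv2.putText(a,str(v),(0,(v-y0)*k),0,.35,(0,0,255))
    save(n,a)
c=np.load('c.npz')['im']
grid('c1',c,250,160,130,130,4);grid('c2',c,200,55,90,90,6)
save('d_full',im,1.5)
```

```text
[ 0.5164 -0.0762  0.2769] [ 1.7991e+02 -3.0000e-02  5.6770e+01]
cap_mid [(array([187.8,  57.6]), 0.9)]
pocket [(array([269.6, 176.2]), 0.9), (array([100.9, 149.5]), 0.82), (array([172.6, 276.5]), 0.77)]
```

View pics/c1.png

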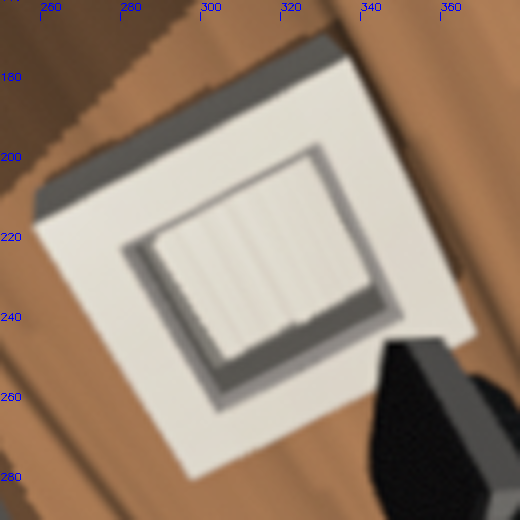

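View pics/c2.png

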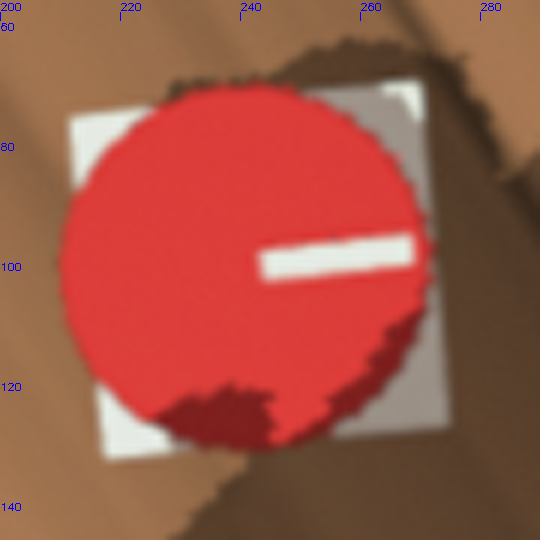

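View pics/d_full.png

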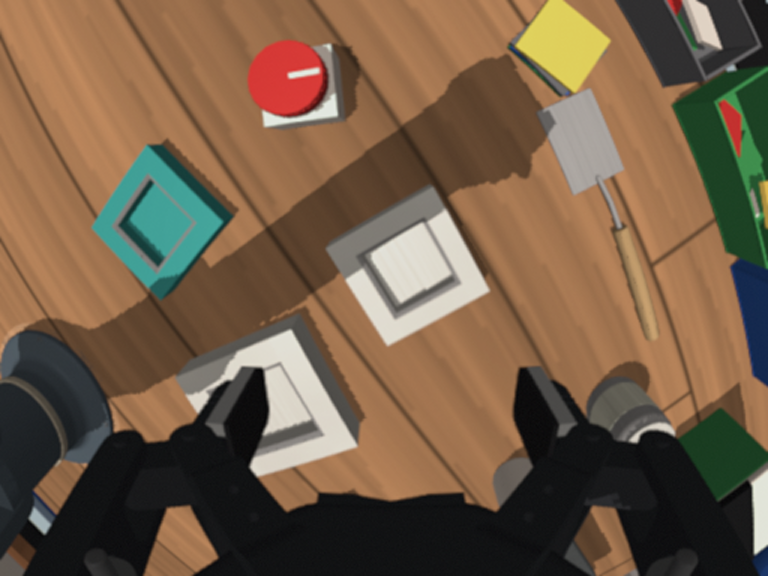

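Run:
```python
from h import *
im=np.load('d.npz')['im']
a=cv2.resize(im[20:100,150:250],None,fx=6,fy=6,interpolation=cv2.INTER_CUBIC);save('d2',a)
a=cv2.resize(im[115:240,210:335],None,fx=4,fy=4,interpolation=cv2.INTER_CUBIC);save('d1',a)
```

```text
(no output)
```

View pics/d1.png

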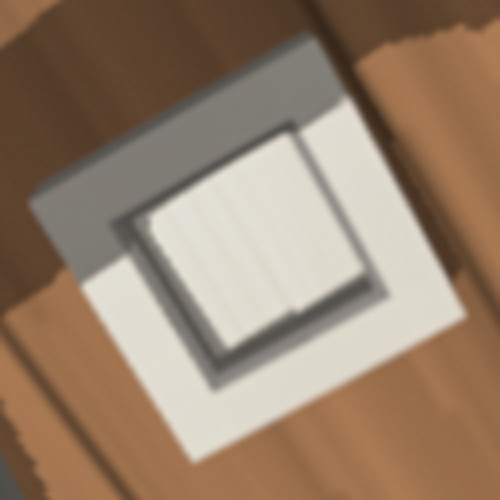

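View pics/d2.png

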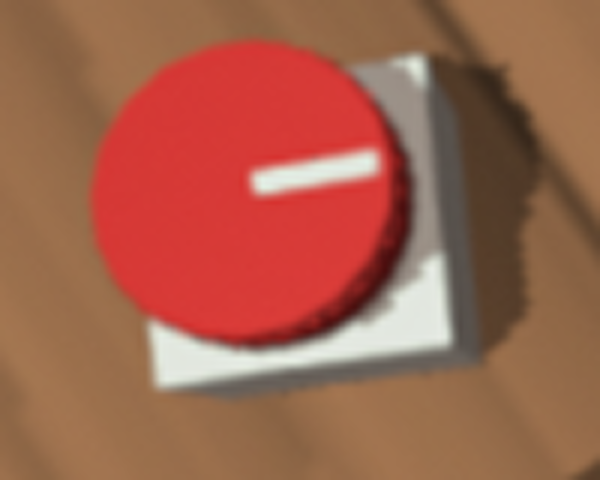

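```bash
cat > m.py <<'E'
from h import *
from scipy.optimize import minimize
V={k:{**dict(np.load(k+'.npz'))} for k in 'cd'}
def T(pc,pd): return tri([ray('wrist',pc,V['c']),ray('wrist',pd,V['d'])])
bc=[(258.3,216.5),(337.3,174),(369.3,243.3),(298.3,280)];bd=[(218.5,166),(289.5,126),(326.3,194),(258.8,230.5)]
pc=[(280.5,221.8),(329.5,195.8),(350.8,239),(304.5,262.8)];pd=[(238.3,170.5),(284,146.3),(306.8,188.3),(264,212.3)]
jc=[(270.3,68.7),(275,126.2),(217.2,131.7)];jd=[(221.3,29.2),(225.3,77.8),(176.2,84.7)]
for n,A,B,z in [('block',bc,bd,.032),('pocket',pc,pd,.032),('jar',jc,jd,.064)]:
    p=[T(a,b) for a,b in zip(A,B)];Q=np.array([q[0] for q in p])
    print(n,np.round(Q,4).tolist(),[round(q[1][0],4) for q in p])
    for k,C in (('c',A),('d',B)):
        W=np.array([atz('wrist',u,z,V[k]) for u in C]);n_=len(W)
        c=W.mean(0) if n_==4 else (W[0]+W[2])/2
        e=[W[i+1]-W[i] for i in range(n_-1)]+([W[0]-W[3]] if n_==4 else [])
        print(' ',k,'centre',np.round(c,4),'sides',[round(np.linalg.norm(x)*1e3,1) for x in e],'ang',[round((np.degrees(np.arctan2(x[1],x[0]))+45)%90-45,1) for x in e])
j=np.array(atz('wrist',(211.7,74.7),.064,V['c']));print('jar c 4th',j, (j+atz('wrist',jc[1],.064,V['c']))/2)
# cap
M={}
for k in 'cd':
    hsv=cv2.cvtColor(V[k]['im'],cv2.COLOR_RGB2HSV)
    m=(((hsv[...,0]<7)|(hsv[...,0]>172))&(hsv[...,1]>170)&(hsv[...,2]>50)).astype(np.uint8)
    n,l,s,ce=cv2.connectedComponentsWithStats(m);i=1+np.argmax([s[q,4] if ce[q][1]<130 and ce[q][0]<300 else 0 for q in range(1,n)])
    h=cv2.convexHull(np.argwhere(l==i)[:,::-1].astype(np.int32));f=np.zeros(m.shape,np.uint8);cv2.fillConvexPoly(f,h,1);M[k]=f;print(k,s[i])
a=np.linspace(0,2*np.pi,40)
def cost(x,ks='cd'):
    e=0
    for k in ks:
        pts=[proj('wrist',np.array([x[0]+.028*np.cos(t),x[1]+.028*np.sin(t),z]),V[k]) for z in (x[2]-.013,x[2]+.013) for t in a]
        h=cv2.convexHull(np.array(pts,np.float32));f=np.zeros(M[k].shape,np.uint8)
        cv2.fillConvexPoly(f,np.round(h*16).astype(np.int32),1,shift=4);e+=np.sum(f^M[k])
    return e
for ks in ('cd','c','d'):
    r_=minimize(cost,[.529,.07,.093],args=(ks,),method='Nelder-Mead',options=dict(initial_simplex=[[.529,.07,.093],[.535,.07,.093],[.529,.076,.093],[.529,.07,.099]]));print('cap',ks,np.round(r_.x,4),r_.fun)
sc=[((243.5,99.2),(268.8,96.7)),((192,50.5),(213.2,46.8))]
for k,(u,w) in zip('cd',sc):
    A=atz('wrist',u,.106,V[k]);B=atz('wrist',w,.106,V[k]);print('stripe',np.degrees(np.arctan2(*(B-A)[[1,0]])),A,B)
E
python3 m.py
```

```text
block [[0.4619, -0.0544, 0.0258], [0.5731, -0.0613, 0.0241], [0.5664, -0.1671, 0.0342], [0.4576, -0.1618, 0.0339]] [0.0005, 0.0008, 0.0003, 0.0001]
  c centre [ 0.5149 -0.1105  0.032 ] sides [np.float64(110.5), np.float64(110.4), np.float64(110.0), np.float64(110.8)] ang [np.float64(-3.1), np.float64(-3.2), np.float64(-2.8), np.float64(-3.0)]
  d centre [ 0.5149 -0.1112  0.032 ] sides [np.float64(108.3), np.float64(107.7), np.float64(109.1), np.float64(109.0)] ang [np.float64(-3.6), np.float64(-3.1), np.float64(-2.9), np.float64(-3.5)]
pocket [[0.4823, -0.0737, 0.0315], [0.5515, -0.0808, 0.0238], [0.5474, -0.144, 0.0369], [0.4784, -0.143, 0.032]] [0.0002, 0.0001, 0.0001, 0.0004]
  c centre [ 0.5148 -0.1102  0.032 ] sides [np.float64(69.2), np.float64(69.7), np.float64(69.8), np.float64(69.7)] ang [np.float64(-3.2), np.float64(-3.1), np.float64(-3.2), np.float64(-3.5)]
  d centre [ 0.5151 -0.1104  0.032 ] sides [np.float64(69.1), np.float64(66.5), np.float64(68.5), np.float64(69.4)] ang [np.float64(-4.8), np.float64(-3.7), np.float64(-2.3), np.float64(-3.2)]
jar [[0.568, 0.0871, 0.063], [0.5393, 0.0338, 0.0649], [0.4859, 0.062, 0.0645]] [0.0001, 0.0002, 0.0001]
  c centre [0.5267 0.0745 0.064 ] sides [np.float64(60.4), np.float64(60.7)] ang [np.float64(-28.0), np.float64(-27.7)]
  d centre [0.527  0.0745 0.064 ] sides [np.float64(60.5), np.float64(60.2)] ang [np.float64(-28.7), np.float64(-28.0)]
jar c 4th [0.51434492 0.11524217 0.064     ] [0.52689282 0.07448279 0.064     ]
c [ 210   69   62   61 2662]
d [ 165   27   53   50 1939]
cap cd [0.5261 0.0764 0.087 ] 225.0
cap c [0.526  0.0759 0.0847] 67.0
cap d [0.5249 0.0802 0.0787] 38.0
stripe -27.265840525849413 [0.5292878  0.07371582 0.106     ] [0.54935068 0.06337574 0.106     ]
stripe -26.47119004250333 [0.52890326 0.07400852 0.106     ] [0.54931162 0.0638461  0.106     ]
```

The sizes check out: block sides 110 mm, jar sides 60.5 mm, jar shoulder height 64 mm. So the pocket is at (0.515,-0.110) with yaw -3.1°, the jar at (0.527,0.0745) with yaw -28.1°, and the stripe at about -27°. I'll move above the cap.

>>> {"op": "step_arm", "data": {"moves": [{"tx":0.732,"ty":-0.41,"tz":0.0,"roll":0},{"tx":0.732,"ty":-0.41,"tz":0.4,"roll":0},{"tx":0.732,"ty":-0.41,"tz":0.6,"roll":0},{"tx":0.732,"ty":-0.41,"tz":0.8,"roll":0},{"tx":0.732,"ty":-0.41,"tz":0.8,"roll":0},{"tx":0.732,"ty":-0.41,"tz":0.8,"roll":0},{"tx":0,"ty":0,"tz":0.5,"roll":0},{"tx":0,"ty":0,"tz":0,"roll":0},{"tx":0,"ty":0,"tz":0,"roll":0}]}}

```text
time: 5.15
tcp_pos: [0.5247, 0.0767, 0.1586]
tool_rot: [-179.9, 0.1, 57.1]
ft_force: [0.2, -0.5, 0.1]
gripper_width: 0.0856
```

Run:
```python
from h import *
s=status.sense();print(np.round(s['tcp_pos'],4),np.round(s['tool_rot'],2))
P=cams.camera_params('wrist');im=cams.grab_frame('wrist');np.savez('e.npz',im=im,**P)
u=proj('wrist',np.array([.5269,.0745,.106]),P);print(u)
o=im.copy();cv2.circle(o,tuple(int(round(v)) for v in u),2,(0,255,0),-1)
for t in np.linspace(0,6.28,60):
    q=proj('wrist',np.array([.5269+.028*np.cos(t),.0745+.028*np.sin(t),.106]),P);cv2.circle(o,tuple(int(round(v)) for v in q),0,(0,255,0),-1)
save('e_wrist',o,1.5)
```

```text
[0.5247 0.0767 0.1586] [-1.7989e+02  9.0000e-02  5.7140e+01]
[265.48798812 212.3103259 ]
```

View pics/e_wrist.png

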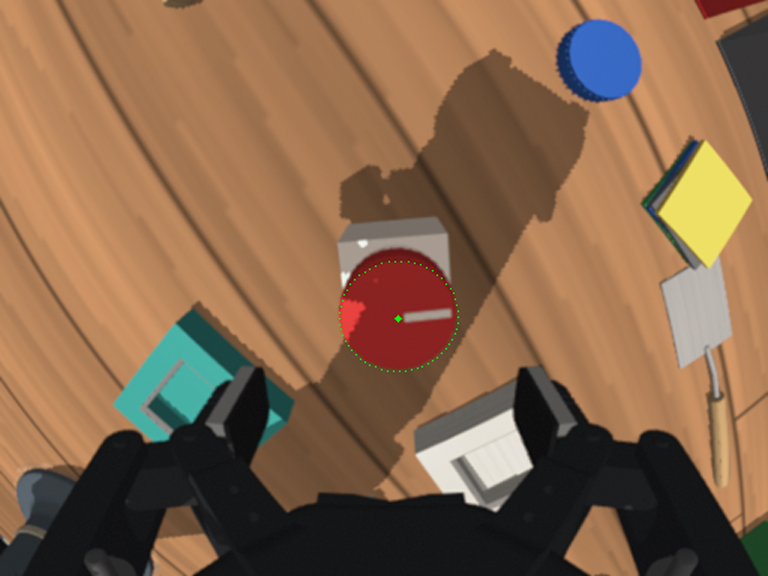

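The projected cap circle lies on the real cap, so I'll correct by 3 mm and descend.

>>> {"op": "step_arm", "data": {"moves": [{"tx":-0.02,"ty":0.1,"tz":0.5,"roll":0},{"tx":0,"ty":0,"tz":0.6,"roll":0},{"tx":0,"ty":0,"tz":0.6,"roll":0},{"tx":0,"ty":0,"tz":0.6,"roll":0},{"tx":0,"ty":0,"tz":0.4,"roll":0},{"tx":0,"ty":0,"tz":0.19,"roll":0},{"tx":0,"ty":0,"tz":0,"roll":0},{"tx":0,"ty":0,"tz":0,"roll":0}]}}

```text
time: 5.87
tcp_pos: [0.5286, 0.0738, 0.0734]
tool_rot: [179.9, -0.0, 57.0]
ft_force: [0.2, 0.3, -1.0]
gripper_width: 0.0853
```

Run:
```python
from h import *
s=status.sense();print(np.round(s['tcp_pos'],4),np.round(s['tool_rot'],2),np.round(s['ft_force'],1))
im=cams.grab_frame('wrist');save('f_wrist',im,1.5)
```

```text
[0.5286 0.0738 0.0734] [ 1.7994e+02 -5.0000e-02  5.7000e+01] [ 0.2  0.3 -1. ]
```

View pics/f_wrist.png

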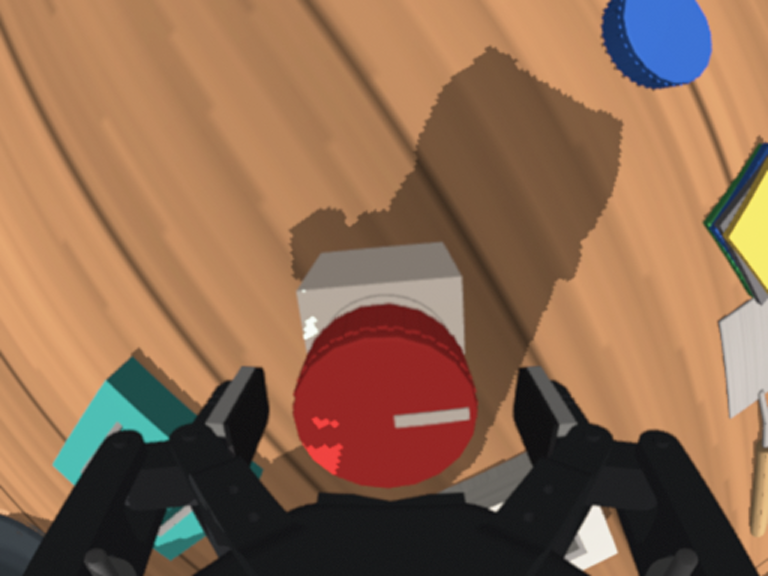

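The cap is centred between the fingers, so I'll close.

>>> {"op": "step_arm", "data": {"moves": [{"tx":0,"ty":0,"tz":0,"roll":0},{"tx":0,"ty":0,"tz":0,"roll":0},{"tx":0,"ty":0,"tz":0,"roll":0},{"tx":0,"ty":0,"tz":0,"roll":0},{"tx":0,"ty":0,"tz":0,"roll":0},{"tx":0,"ty":0,"tz":0,"roll":0},{"tx":0,"ty":0,"tz":0,"roll":0},{"tx":0,"ty":0,"tz":0,"roll":0},{"tx":0,"ty":0,"tz":0,"roll":0},{"tx":0,"ty":0,"tz":0,"roll":0}], "claw": 1, "force": 80}}

```text
time: 6.75
tcp_pos: [0.5282, 0.0742, 0.0738]
tool_rot: [179.9, -0.0, 57.0]
ft_force: [-3.0, -0.0, 6.0]
gripper_width: 0.0542
```

Run:
```python
from h import *
s=status.sense();print(np.round(s['tcp_pos'],4),np.round(s['tool_rot'],2),np.round(s['ft_force'],1),s['gripper_width'])
im=cams.grab_frame('wrist');save('g_wrist',im,1.5)
```

```text
[0.5282 0.0742 0.0738] [ 1.7994e+02 -2.0000e-02  5.7040e+01] [-3. -0.  6.] 0.05419699716530023
```

View pics/g_wrist.png

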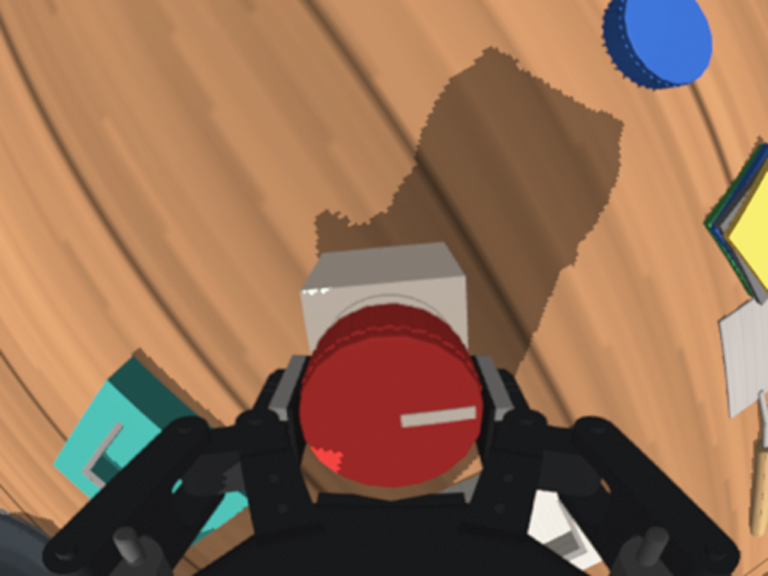

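The cap is held (54 mm opening). I'll lift 90 mm, carry it over to the block and turn +25°.

>>> {"op": "step_arm", "data": {"moves": [{"tx":0,"ty":0,"tz":-0.2,"roll":0},{"tx":0,"ty":0,"tz":-0.5,"roll":0},{"tx":0,"ty":0,"tz":-0.6,"roll":0},{"tx":0,"ty":0,"tz":-0.6,"roll":0},{"tx":0,"ty":0,"tz":-0.6,"roll":0},{"tx":0,"ty":0,"tz":-0.5,"roll":0},{"tx":-0.3,"ty":0.165,"tz":0,"roll":0},{"tx":-0.6,"ty":0.331,"tz":0,"roll":0},{"tx":-0.75,"ty":0.413,"tz":0,"roll":0},{"tx":-0.75,"ty":0.413,"tz":0,"roll":0},{"tx":-0.75,"ty":0.413,"tz":0,"roll":0},{"tx":-0.75,"ty":0.413,"tz":0,"roll":0},{"tx":-0.6,"ty":0.331,"tz":0,"roll":0},{"tx":-0.6,"ty":0.331,"tz":0,"roll":0},{"tx":-0.3,"ty":0.166,"tz":0,"roll":0},{"tx":0,"ty":0,"tz":0,"roll":-0.9},{"tx":0,"ty":0,"tz":0,"roll":-0.9},{"tx":0,"ty":0,"tz":0,"roll":-0.9},{"tx":0,"ty":0,"tz":0,"roll":-0.936},{"tx":0,"ty":0,"tz":0,"roll":0}]}}

```text
time: 8.47
tcp_pos: [0.5139, -0.1105, 0.1618]
tool_rot: [-179.9, -0.0, 82.1]
ft_force: [0.4, -0.6, -1.8]
gripper_width: 0.0543
```

>>> {"op": "step_arm", "data": {"moves": [{"tx":0,"ty":0,"tz":0,"roll":0},{"tx":0,"ty":0,"tz":0,"roll":0}]}}

```text
time: 8.63
tcp_pos: [0.5143, -0.1106, 0.1622]
tool_rot: [-180.0, -0.0, 81.9]
ft_force: [-0.5, 0.6, -2.5]
gripper_width: 0.0544
```

Run:
```python
from h import *
s=status.sense();print(s['time'],np.round(s['tcp_pos'],4),np.round(s['tool_rot'],2),np.round(s['ft_force'],1),np.round(s['qpos'],1))
P=cams.camera_params('wrist');im=cams.grab_frame('wrist');np.savez('g.npz',im=im,**P);save('h_wrist',im,1.5)
save('h_scene',cams.grab_frame('scene')[120:300,150:340],4)
```

```text
8.6333 [ 0.5143 -0.1106  0.1622] [-179.96   -0.     81.9 ] [-0.5  0.6 -2.5] [ 39.1  22.1 -39.4 110.6  17.3  53.3 -16.8]
```

View pics/h_wrist.png

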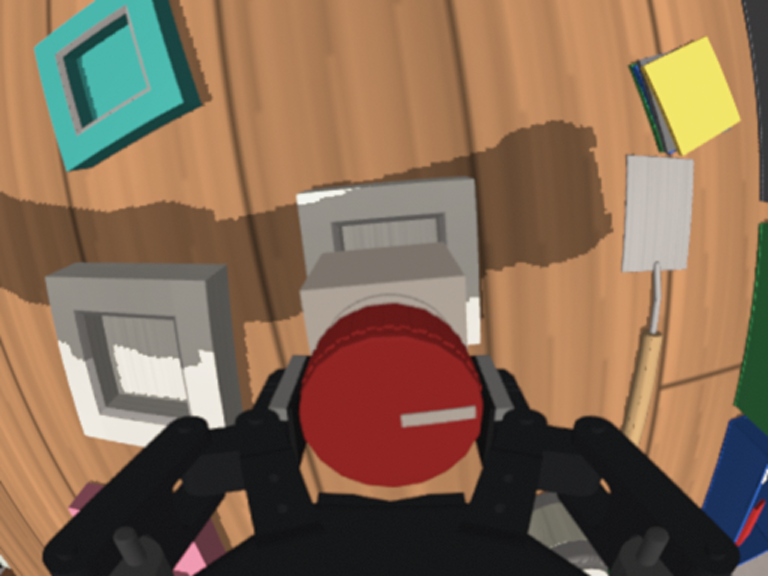

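View pics/h_scene.png

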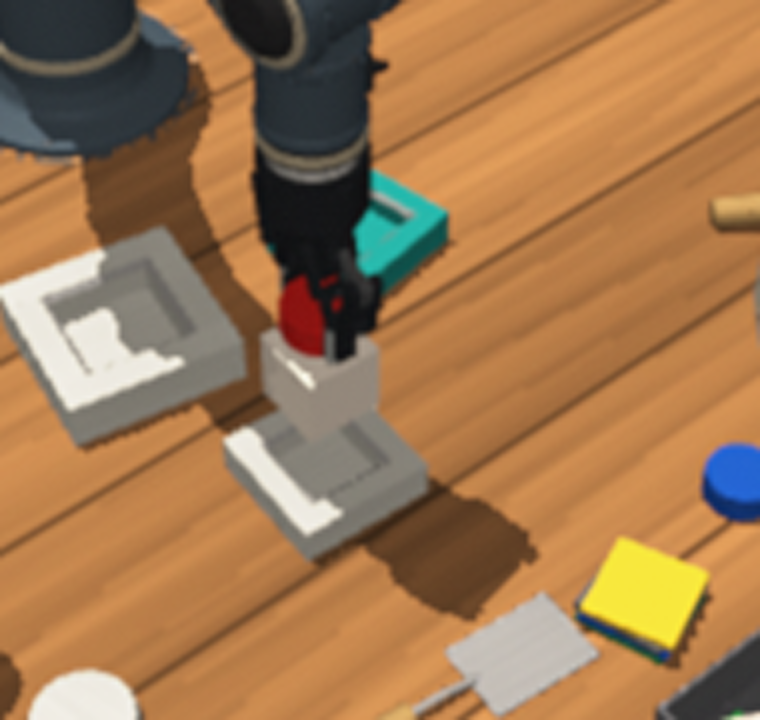

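Run:
```python
from h import *
P=dict(np.load('g.npz'))
im=P['im'];save('h_crop',im[110:250,180:340],5)
for n,a,b,z in [('jar',(302,290),(465,277),.1524),('jarbot',(322,256),(447,246),.0884),('block',(297,193),(474,179),.032),('pocket',(333,222),(444,213),.032)]:
    A=atz('wrist',np.array(a)/1.5,z,P);B=atz('wrist',np.array(b)/1.5,z,P);d=B-A
    print(n,A,B,np.linalg.norm(d),np.degrees(np.arctan2(d[1],d[0]))%90-90)
```

```text
jar [ 0.48535377 -0.07859043  0.1524    ] [ 0.54451284 -0.08198594  0.1524    ] 0.059256432015934966 -3.2849576032115664
jarbot [ 0.48274983 -0.08095835  0.0884    ] [ 0.54549429 -0.08468303  0.0884    ] 0.06285491482796504 -3.3972434848334814
block [ 0.463291   -0.05106552  0.032     ] [ 0.57257085 -0.05790117  0.032     ] 0.1094934357461547 -3.579288380162282
pocket [ 0.48261635 -0.07267654  0.032     ] [ 0.55151467 -0.07673621  0.032     ] 0.06901782422431584 -3.3721125923400734
```

View pics/h_crop.png

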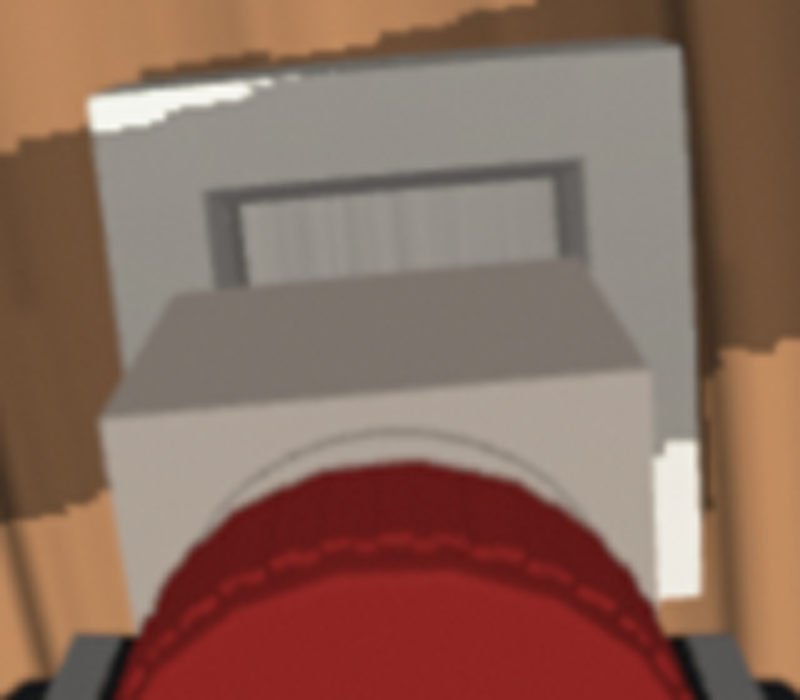

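The jar's yaw (-3.3°) matches the pocket's, and it is about 1.2 mm short in x. I'll correct that and lower it to just above the block.

>>> {"op": "step_arm", "data": {"moves": [{"tx":0.02,"ty":0.04,"tz":0.3,"roll":0},{"tx":0,"ty":0,"tz":0.4,"roll":0},{"tx":0,"ty":0,"tz":0.4,"roll":0},{"tx":0,"ty":0,"tz":0.4,"roll":0},{"tx":0,"ty":0,"tz":0.2,"roll":0},{"tx":0,"ty":0,"tz":0,"roll":0},{"tx":0,"ty":0,"tz":0,"roll":0},{"tx":0,"ty":0,"tz":0,"roll":0}]}}

```text
time: 9.4
tcp_pos: [0.5164, -0.1101, 0.1119]
tool_rot: [179.9, -0.0, 82.0]
ft_force: [0.2, 0.0, -2.7]
gripper_width: 0.0542
```

Run:
```python
from h import *
s=status.sense();print(s['time'],np.round(s['tcp_pos'],4),np.round(s['tool_rot'],2),np.round(s['ft_force'],1))
im=cams.grab_frame('wrist');save('i',im[110:250,180:340],5)
```

```text
9.4 [ 0.5164 -0.1101  0.1119] [ 1.7995e+02 -1.0000e-02  8.2040e+01] [ 0.2  0.  -2.7]
```

View pics/i.png

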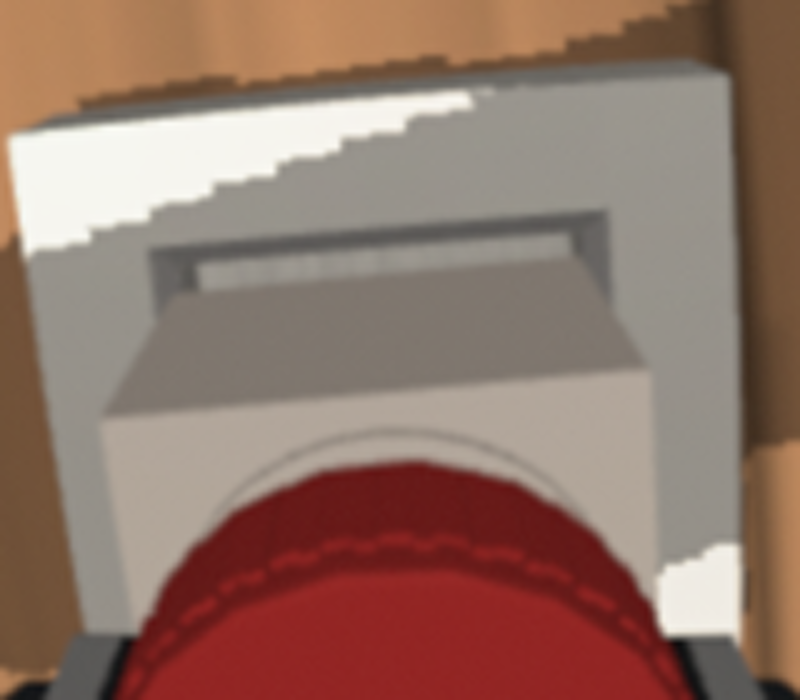

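The jar bottom is centred sideways over the pocket, so I'll insert it slowly.

>>> {"op": "step_arm", "data": {"moves": [{"tx":0,"ty":0,"tz":0.12,"roll":0},{"tx":0,"ty":0,"tz":0.12,"roll":0},{"tx":0,"ty":0,"tz":0.12,"roll":0},{"tx":0,"ty":0,"tz":0.12,"roll":0},{"tx":0,"ty":0,"tz":0,"roll":0}]}}

```text
time: 9.87
tcp_pos: [0.5154, -0.1102, 0.0964]
tool_rot: [-179.9, -0.0, 82.0]
ft_force: [0.6, -1.8, -2.3]
gripper_width: 0.0539
```

>>> {"op": "step_arm", "data": {"moves": [{"tx":0,"ty":0,"tz":0.1,"roll":0},{"tx":0,"ty":0,"tz":0.1,"roll":0},{"tx":0,"ty":0,"tz":0.1,"roll":0},{"tx":0,"ty":0,"tz":0,"roll":0},{"tx":0,"ty":0,"tz":0,"roll":0}]}}

```text
time: 10.28
tcp_pos: [0.5158, -0.1101, 0.088]
tool_rot: [-180.0, -0.0, 82.0]
ft_force: [-0.2, 0.0, -2.1]
gripper_width: 0.0542
```

>>> {"op": "step_arm", "data": {"moves": [{"tx":0,"ty":0,"tz":0.07,"roll":0},{"tx":0,"ty":0,"tz":0.07,"roll":0},{"tx":0,"ty":0,"tz":0.03,"roll":0},{"tx":0,"ty":0,"tz":0,"roll":0},{"tx":0,"ty":0,"tz":0,"roll":0}]}}

```text
time: 10.7
tcp_pos: [0.5162, -0.1102, 0.0839]
tool_rot: [180.0, 0.0, 82.0]
ft_force: [-2.3, 0.3, 5.4]
gripper_width: 0.0543
```

Run:
```python
from h import *
s=status.sense();print(s['time'],np.round(s['tcp_pos'],4),np.round(s['tool_rot'],2),np.round(s['ft_force'],1),np.round(s['torque'],2))
im=cams.grab_frame('wrist');save('j',im[110:250,180:340],5)
```

```text
10.7 [ 0.5162 -0.1102  0.0839] [1.7996e+02 4.0000e-02 8.2030e+01] [-2.3  0.3  5.4] [-0.    0.42  0.06]
```

View pics/j.png

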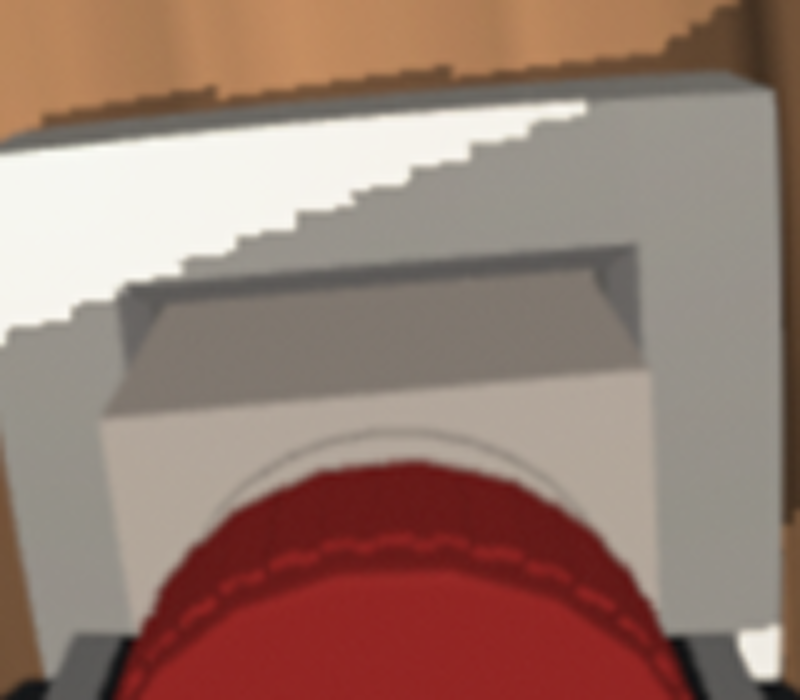

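Contact came at TCP z 0.0839, which matches the jar being home (underside at 10.1 mm). A small extra push will confirm it's stiff.

>>> {"op": "step_arm", "data": {"moves": [{"tx":0,"ty":0,"tz":0.04,"roll":0},{"tx":0,"ty":0,"tz":0,"roll":0},{"tx":0,"ty":0,"tz":0,"roll":0}]}}

```text
time: 11.0
tcp_pos: [0.5164, -0.1102, 0.0837]
tool_rot: [180.0, 0.1, 82.0]
ft_force: [-5.8, -0.4, 14.3]
gripper_width: 0.0545
```

It's stiff and home. Now I'll turn anticlockwise about 20° first and check for slip.

>>> {"op": "step_arm", "data": {"moves": [{"tx":0,"ty":0,"tz":0,"roll":-0.4},{"tx":0,"ty":0,"tz":0,"roll":-0.5},{"tx":0,"ty":0,"tz":0,"roll":-0.5},{"tx":0,"ty":0,"tz":0,"roll":-0.5},{"tx":0,"ty":0,"tz":0,"roll":-0.5},{"tx":0,"ty":0,"tz":0,"roll":-0.5},{"tx":0,"ty":0,"tz":0,"roll":0}]}}

```text
time: 11.58
tcp_pos: [0.5179, -0.11, 0.0836]
tool_rot: [179.8, 0.1, 102.1]
ft_force: [-1.7, -0.3, 8.5]
gripper_width: 0.0543
```

Run:
```python
from h import *
s=status.sense();print(s['time'],np.round(s['tcp_pos'],4),np.round(s['tool_rot'],2),np.round(s['ft_force'],1),np.round(s['torque'],2),s['gripper_width'],np.round(s['qpos'],1))
im=cams.grab_frame('wrist');save('k',im[90:330,130:400],3)
```

```text
11.5833 [ 0.5179 -0.11    0.0836] [1.7976e+02 7.0000e-02 1.0208e+02] [-1.7 -0.3  8.5] [0.13 0.09 0.05] 0.05429175488950996 [ 39.1  29.7 -40.8 113.9  26.9  45.7  -5.1]
```

View pics/k.png

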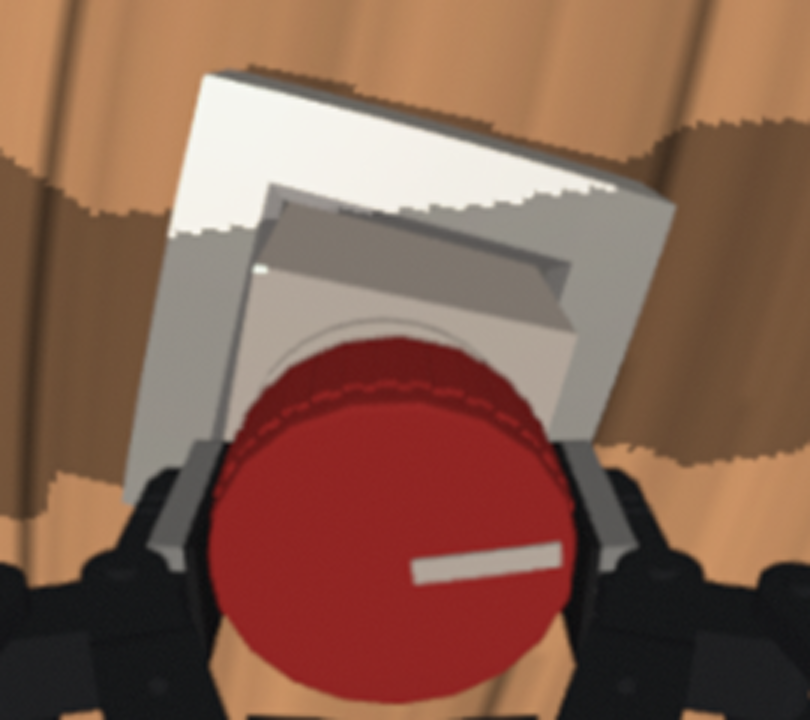

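No slip: the stripe turns with the fingers and the jar has only taken up its play. I'll turn another 26°.

>>> {"op": "step_arm", "data": {"moves": [{"tx":0,"ty":0,"tz":0,"roll":-0.5},{"tx":0,"ty":0,"tz":0,"roll":-0.5},{"tx":0,"ty":0,"tz":0,"roll":-0.5},{"tx":0,"ty":0,"tz":0,"roll":-0.5},{"tx":0,"ty":0,"tz":0,"roll":-0.5},{"tx":0,"ty":0,"tz":0,"roll":-0.5},{"tx":0,"ty":0,"tz":0,"roll":-0.5},{"tx":0,"ty":0,"tz":0,"roll":-0.3},{"tx":0,"ty":0,"tz":0,"roll":0},{"tx":0,"ty":0,"tz":0,"roll":0}]}}

```text
time: 12.47
tcp_pos: [0.5186, -0.1095, 0.0842]
tool_rot: [179.7, 0.2, 128.1]
ft_force: [-2.5, 1.9, 12.1]
gripper_width: 0.054
```

Run:
```python
from h import *
s=status.sense();print(s['time'],np.round(s['tcp_pos'],4),np.round(s['tool_rot'],2),np.round(s['ft_force'],1),np.round(s['torque'],2),s['gripper_width'],np.round(s['qpos'],1))
P=cams.camera_params('wrist');im=cams.grab_frame('wrist');np.savez('l.npz',im=im,**P);save('l',im[90:330,130:400],3)
```

```text
12.4667 [ 0.5186 -0.1095  0.0842] [179.74   0.2  128.12] [-2.5  1.9 12.1] [0.28 0.16 0.03] 0.054036617743146026 [ 43.5  31.8 -47.2 113.7  31.5  47.7  16.8]
```

View pics/l.png

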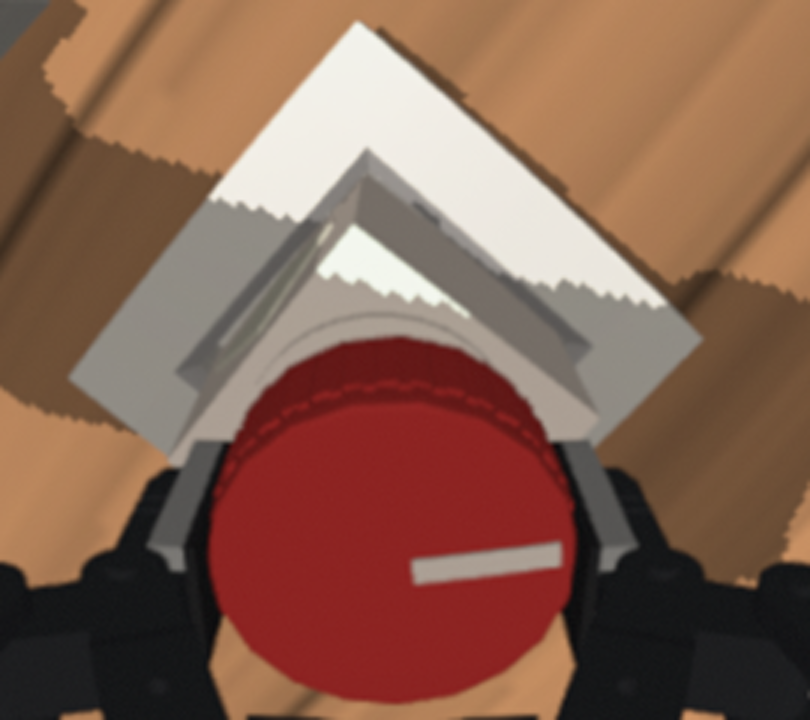

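Run:
```python
from h import *
P=dict(np.load('l.npz'));f=lambda u,z:atz('wrist',np.array(u)/3+(130,90),z,P)
A,B=f((352,225),.074),f((600,412),.074);d=B-A;print(A,B,np.linalg.norm(d),np.degrees(np.arctan2(d[1],d[0])))
A,B=f((410,573),.1184),f((561,553),.1184);d=B-A;print('stripe',np.degrees(np.arctan2(d[1],d[0])),np.linalg.norm(d))
A,B=f((358,22),.032),f((703,340),.032);d=B-A;print('block',np.linalg.norm(d),np.degrees(np.arctan2(d[1],d[0])))
```

```text
[ 0.48513059 -0.07966047  0.074     ] [ 0.54448086 -0.07923962  0.074     ] 0.05935176737122413 0.4062722175115351
stripe 45.84671966061806 0.022290457698184236
block 0.11029702687433228 -3.164576951909854
```

The relative turn is about 45°, past the 35° release and well under 77°, with the jar home and jammed against its play. I'll lift slowly.

>>> {"op": "step_arm", "data": {"moves": [{"tx":0,"ty":0,"tz":-0.1,"roll":0},{"tx":0,"ty":0,"tz":-0.1,"roll":0},{"tx":0,"ty":0,"tz":-0.1,"roll":0},{"tx":0,"ty":0,"tz":0,"roll":0},{"tx":0,"ty":0,"tz":0,"roll":0}]}}

```text
time: 12.93
tcp_pos: [0.5157, -0.1103, 0.0907]
tool_rot: [-180.0, -0.0, 128.1]
ft_force: [-0.4, -0.3, -0.3]
gripper_width: 0.0545
```

Run:
```python
from h import *
s=status.sense();print(s['time'],np.round(s['tcp_pos'],4),np.round(s['tool_rot'],2),np.round(s['ft_force'],1),np.round(s['torque'],2),s['gripper_width'])
im=cams.grab_frame('wrist');save('n',im[90:330,130:400],3)
```

```text
12.9333 [ 0.5157 -0.1103  0.0907] [-179.98   -0.    128.08] [-0.4 -0.3 -0.3] [-0.01  0.05  0.01] 0.054515545893275445
```

View pics/n.png

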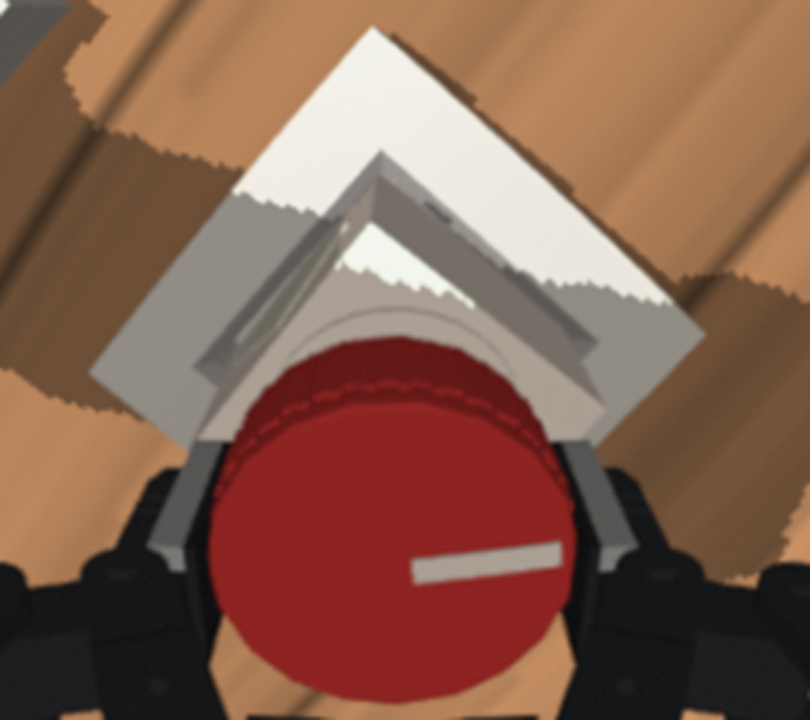

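The jar stays in the pocket and the force has dropped to zero, so the cap is free. I'll lift it on to about 22 mm above the mouth.

>>> {"op": "step_arm", "data": {"moves": [{"tx":0,"ty":0,"tz":-0.15,"roll":0},{"tx":0,"ty":0,"tz":-0.2,"roll":0},{"tx":0,"ty":0,"tz":-0.2,"roll":0},{"tx":0,"ty":0,"tz":-0.2,"roll":0},{"tx":0,"ty":0,"tz":-0.2,"roll":0},{"tx":0,"ty":0,"tz":-0.1,"roll":0},{"tx":0,"ty":0,"tz":0,"roll":0},{"tx":0,"ty":0,"tz":0,"roll":0},{"tx":0,"ty":0,"tz":0,"roll":0}]}}

```text
time: 13.73
tcp_pos: [0.5157, -0.1103, 0.1223]
tool_rot: [-180.0, -0.0, 128.1]
ft_force: [0.1, -0.8, -0.3]
gripper_width: 0.0543
```

Run:
```python
from h import *
s=status.sense();print(s['time'],np.round(s['tcp_pos'],4),np.round(s['tool_rot'],2),np.round(s['ft_force'],1),np.round(s['torque'],2),s['gripper_width'])
P=cams.camera_params('wrist');im=cams.grab_frame('wrist');np.savez('o.npz',im=im,**P);save('o',im[60:330,130:400],2.2)
a=cams.grab_frame('scene');save('o_s',a[150:270,170:310],5)
save('o_t',cams.grab_frame('top'),1.5)
print(finder.spot_point('mouth','top'),finder.spot_point('mouth','scene'))
```

```text
13.7333 [ 0.5157 -0.1103  0.1223] [-1.7998e+02 -1.0000e-02  1.2809e+02] [ 0.1 -0.8 -0.3] [-0.05 -0.08  0.01] 0.05426644081375446
[{'at': [284.1, 191.8], 'conf': 0.58}] [{'at': [231.4, 215.6], 'conf': 0.77}, {'at': [345.2, 197.1], 'conf': 0.19}]
```

View pics/o.png

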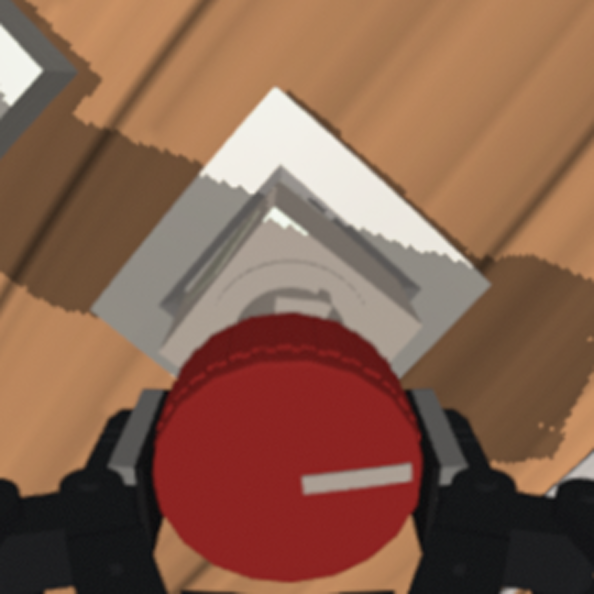

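View pics/o_s.png

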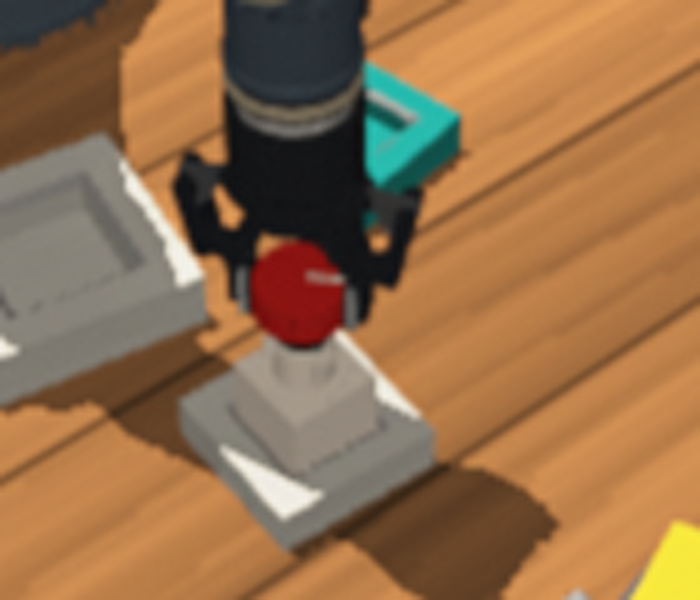

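View pics/o_t.png

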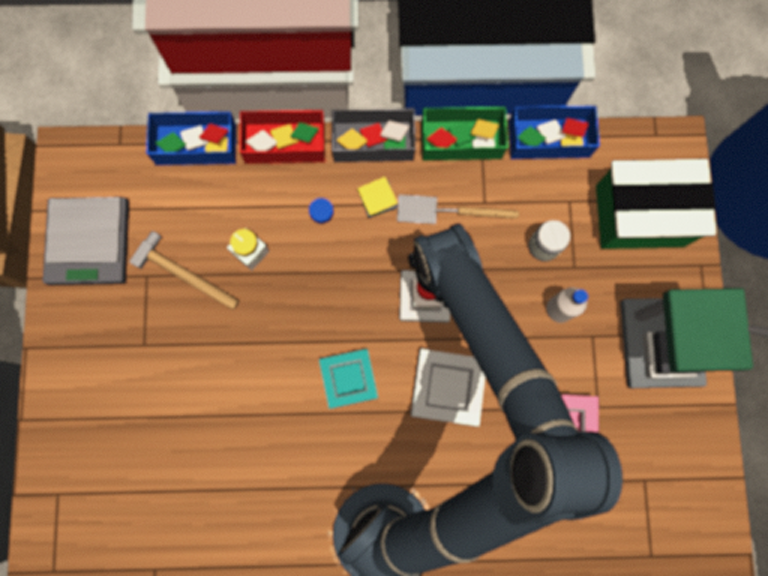

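The jar stands home in the block with its neck bare. The cap is level about 22 mm above the mouth, the bystanders haven't moved, and the force is near zero. Handing in.

Run:
```python
from h import *
print(ticket.job_done()); s=status.sense();print(s['time'],np.round(s['tcp_pos'],4))
```

```text
the job is handed in; nothing more can be done
None
the job is handed in; nothing more can be done
```

I opened the red-capped jar in the block and handed the job in at about 14 s of the 42 s allowed; the hand-in gives no verdict.

**What I did:** I gripped the jar by its red cap at 80 N, carried it to the smaller white block, turned it 25° to match the pocket and pressed it in. I then turned the cap 46° anticlockwise with the same grip and lifted it straight off.

**Last checks:**
- **Jar home:** it bottomed out where expected (underside about 10 mm above the bench, the pocket's floor) and pushed back at 14 N. After turning, it was within about 1 mm of the pocket's centre. It stayed in the pocket while the cap was lifted.
- **Cap turn:** the last picture before lifting gave about 45° between cap and jar, past the 35° release and below the 77° limit.
- **Final hold:** the cap is level, about 22 mm above the mouth by the change in arm height. Wrist force was under 1 N, so the cap is clear of the jar.
- **Other things:** none of them has visibly moved in the top view.

**Disagreements:**
- The network's pocket point in the top view was about 4 px off, so I used the block's corners instead.
- An outline fit of the cap put its middle 6 to 14 mm low, so I took the jar's corners for its position and the stated height for the cap.
- The measured arm position wandered by about 3 mm sideways during the turn, but came back to the pocket's centre once the cap was free.

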